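Roll a sample vial onto the reading line

TASK

Push the top of the lying sample vial sideways with the fingertips so that it rolls along the rubber mat, at least half a turn, and comes to rest with its middle over the white reading line, lying along the line; do not lift it. Then press the key on the reader's control box fully down, and let go. Leave the standing vial and everything else on the bench where it is.

Things in the scene. Friction and masses are not known exactly. Their poses are not given: they have to be found in the camera images.
- vial: Lying sample vial: white plastic cylinder, flush red cap, 34 mm diameter, 90 mm long, 42 to 84 g. Origin at its centre, on its axis, 17 mm over the mat; x runs along it towards the cap, y and z turn as it rolls (z up at first). Lies within 0.06 rad of parallel to the line, 70 to 115 mm to either side. Stops soon when let go; a fingertip pressing lightly on top rolls it by half the tip's travel.
- line (a point): Middle of the white reading line (146 mm long, 4 mm wide) on the top of the tray's rubber mat, 12 mm above the table. x runs along the line, away from the robot towards the reader head; y runs across it on the mat, the direction in which the vial rolls; z is up.
- tray: Fixed reading tray, origin on the table right under the line's middle, axes as the line's. The level mat is 146 mm along x and 318 mm along y, with 6 mm lips at its two y ends, 159 mm from the line. The reader head, a fixed grey box 70 by 70 mm and 45 mm high over the table, stands beyond the mat, its front face 85 mm from the line's middle in +x.
- key_top (a point): Centre of the top of the round grey key (30 mm across) on the reader's control box, 58 mm above the table when released. The fixed grey box is 85 mm square and 40 mm high, with the key at its middle in a black collar 46 mm across and 12 mm high.
- key (a joint): Travel of the key in m: 0 released, 0.006 fully down; it counts as pressed beyond 0.0045. It is pressed straight down against a spring, 5 N when fully down, and springs back.
- standing_vial: An identical vial standing upright on the mat, cap up, on the other side of the line, 70 to 115 mm from it; 34 mm in diameter, 90 mm high, origin at its middle. Not to be touched.
- petri_dish: Loose clear petri dish, 94 mm across and 15 mm high, on the table on the far left; origin at the centre of its underside. Bystander.
- burner: Loose laboratory burner on the far right: dark round foot 72 mm across, upright tube 127 mm high; origin at the centre of its underside. Bystander.
- spatula: Loose spatula about 190 mm long lying on the table near the robot on its right. Bystander.
- reagent: Loose jar with blue cap, 56 mm across and 120 mm high, standing on the far left, further left than the petri dish; origin at the centre of its underside. Bystander.
- heater: Fixed steel block heater with tubes in its top, 90 by 80 mm and about 92 mm high; origin at the centre of its underside. It stands on one side of the tray and the control box on the other, either way round.
Mind the look-alikes: they are no part of the job. Leave any blue look-alike of the vial alone.

How it is judged:
On the way, in this order (a step that is already met when the one before it is completed fails the run):
1. the vial has rolled about half a turn on the mat (angle between vial's own z axis and vertical above 2.1 rad and z of vial in the frame of line below 0.022 m), for 0.02 s.
2. the vial lies at rest along the line (y of vial in the frame of line between -0.006 and 0.006 m and x of vial in the frame of line between -0.03 and 0.03 m and angle between the x axis of vial and the x axis of line, either way round below 0.16 rad and z of vial in the frame of line between 0.013 and 0.021 m and linear speed of vial below 0.01 m/s and angular speed of vial below 0.5 rad/s), for 0.3 s.
3. the key is pressed fully down (value of joint key above 0.0045 m and y of vial in the frame of line between -0.006 and 0.006 m and x of vial in the frame of line between -0.03 and 0.03 m and angle between the x axis of vial and the x axis of line, either way round below 0.16 rad and z of vial in the frame of line between 0.013 and 0.021 m), for 0.05 s.
At the end, for the whole second after the job is handed in: The vial lies at rest on the mat with its middle within 6 mm of the line across it and within 30 mm of the line's middle along it, parallel to the line within 0.16 rad; the key is released (under 1.5 mm down); no bystander has moved 20 mm (spatula 30 mm) (all of step 2 and value of joint key below 0.0015 m and distance of each of standing_vial, petri_dish, burner, reagent from where it was at the start of the episode below 0.02 m and distance of spatula from where it was at the start of the episode below 0.03 m); the robot touches nothing.
It fails at once if the vial is lifted, more than 8 mm off the mat (z of vial in the frame of line above 0.025 m).
It fails at once if the key is pressed while the vial is off the line (value of joint key above 0.0045 m and not (y of vial in the frame of line between -0.006 and 0.006 m and x of vial in the frame of line between -0.03 and 0.03 m and angle between the x axis of vial and the x axis of line, either way round below 0.16 rad and z of vial in the frame of line between 0.013 and 0.021 m)).
It fails at once if a bystander is knocked over or moved (distance of any of standing_vial, petri_dish, burner, reagent from where it was at the start of the episode above 0.02 m or distance of spatula from where it was at the start of the episode above 0.03 m).
It also fails if it takes over 67 s, if anything falls off the work surface, if the arm or the gripper's body presses on something with over 40 N, if the wrist force passes 120 N, or if a joint passes its speed limit or range.

ROBOT

A 6-joint arm with a two-finger parallel gripper is mounted at the origin on the work surface. World frame = base frame: x ahead of the robot, y to its left, z up, the work surface at z = 0. Lengths are in m, angles in rad, forces in N, time in s.
With the tool pointing down it reaches from about 0.25 to 0.8 m from the base axis. Payload 3.9 kg.
Tool frame: the origin (TCP) lies on the centre line of the jaws, within the pads' length; the fingertips stand 22 mm ahead of it and the grasp point (between the pads) lies 3 mm ahead of it; z points along the fingers, y is the line along which they close (so a half turn about z gives the same grasp; the last joint's range is limited). The gripper opens to 85 mm and grips with 20 to 120 N. Pads are 22 mm wide; open, the fingers measure 114 mm over their backs; the gripper's body (76 mm by 85 mm) begins 54 mm behind the grasp point. The pads swing forward as they close: fully open they stand 13 mm farther back than shut.
Start: joints at [1.182, 0.26, -0.138, 1.173, 0, 1.571], TCP at [0.199, 0.486, 0.253] pointing down, gripper open.
Joint ranges: [-2.78, 2.78], [-0.83, 1.72], [-1.28, 1.37], [-1.9, 2.12], [-1.57, 1.48], [-3.14, 3.14]. Speed limits (rad/s): [2.57, 2.57, 3.14, 3.14, 3.14, 3.14].

INTERFACE

Orientations are given as a rotation vector (axis times angle).
In Python, from rig import arm, vision, hand_in gives the robot as it stands.
- The arm moves only by the tool play_rows, never from a script. Its argument "commands" is one flat list of numbers, 7 for each row, row after row: the shift along the tool's x, y, z in mm, then the turn, a rotation vector about the tool's x, y, z in rad, then the closure in counts, from 0 (fully open) to 255 (shut). A call has 1 to 5 rows; each row is the pose to reach, as a shift and turn from the pose commanded when the call began, along the tool's axes at that moment; what a row does not reach only later rows make up. A row lasts 1/10 s, in which the tool goes at most 50 mm and 8.59 degrees, less where a joint would pass 70% of its speed; a pose out of reach is approached as far as the arm can. A call with a gripper value outside its range is refused whole. The fingers move at their own pace and stop on an object; "newtons" is the grip in N (left out, the last holds). Time passes only in rows, so rows that repeat a pose let the fingers close. It gives the time, the measured TCP pose, the force, the opening and the grip force at its end, in the units of the state.
- arm.sense(): the state, without advancing time (a new reading comes with each control period).
- vision.get_image(name): name is "side" or "top" or "wrist"; returns a dict with "color" (400x640x3 uint8, red, green, blue), "range_z" (400x640 float32, m along the optical axis (not along the pixel's ray), 0 where there is no reading), "fov_y" (degrees; the focal length in pixels is half the picture's height over the tangent of half this angle, whatever the lens; pixels are square), "cx", "cy" (the principal point, pixels), "extrinsics" (4x4, takes a point from camera to world coordinates). Camera axes: x right, y down, z forward; pixel columns grow to the right and rows downward; lengths in m; the calibration is good to about 2 mm. A picture is of the moment at which its call begins.
- hand_in(): hands the job in; it is judged then, once.
The state is a dict: "clock": time; "q": joint angles; "joint_vel": joint speeds; "joint_torque": joint torques, N m; "eef_pos": TCP position; "orientation": TCP orientation; "force": force on the tool from outside, world axes, zero at the start; "ft_torque": the same for the moment, N m; "finger_gap": finger opening in m; "grasp_force": force on a finger pad.
Only numpy, scipy, OpenCV 4.12 (cv2) and the standard library are available. Lean on these libraries where they do the work, as an engineer would, in place of code of your own. Each camera call takes 0.05 s, during which the arm holds its last target. There are 200 camera calls.

## Working session

There is one attempt and no reset: what is moved stays moved. The work goes in short steps, Python scripts to look and compute and a tool call to move; the robot and the scene stay as the last step left them, time stands still between calls to the robot, and variables do not carry over. Pictures are saved under pics/ and viewed, at most 10 in all, crops included, and the job is handed in when it is done.

Besides the shell and the picture viewer there is one more tool, called by a JSON object that holds its "name" and its "arguments", one argument or row to a line. play_rows: Moves the arm, as the interface text tells. Its arguments: {"type":"object","properties":{"commands":{"type":"array"},"newtons":{"type":"number"}},"required":["commands"]}

```bash
mkdir -p pics; cat > h.py <<'E'
import numpy as np, cv2
from rig import arm, vision
def grab(n,fn=None):
    d=vision.get_image(n)
    if fn: cv2.imwrite('pics/'+fn,cv2.cvtColor(d['color'],cv2.COLOR_RGB2BGR))
    return d
def ray(d,u,v,z):
    f=d['color'].shape[0]/2/np.tan(np.radians(d['fov_y'])/2)
    E=d['extrinsics']; r=E[:3,:3]@np.array([(u-d['cx'])/f,(v-d['cy'])/f,1.]); o=E[:3,3]
    return o+r*(z-o[2])/r[2]
E
python3 - <<'E'
from h import *
import pickle
d={n:grab(n,n+'0.png') for n in('top','side')}
pickle.dump(d,open('d0.pkl','wb'))
for n in d: print(n,d[n]['fov_y'],d[n]['cx'],d[n]['cy'],d[n]['extrinsics'].round(3))
print(arm.sense())
E
```

```text
top 53.75939564445844 318.52477510831835 193.91290714901706 [[ 0.013 -0.989  0.147  0.391]
 [-1.    -0.013  0.001  0.022]
 [ 0.001 -0.147 -0.989  0.994]
 [ 0.     0.     0.     1.   ]]
side 56.996913209180015 316.58173705354625 197.91393225815378 [[ 0.978 -0.143  0.152  0.387]
 [-0.208 -0.692  0.691 -0.618]
 [ 0.007 -0.707 -0.707  0.748]
 [ 0.     0.     0.     1.   ]]
{'clock': 0.1, 'q': array([ 1.18201261e+00,  2.60608122e-01, -1.39253743e-01,  1.17268481e+00,
        9.69583937e-06,  1.57083129e+00]), 'joint_vel': array([-1.82321547e-03, -1.11705229e-03,  3.45024745e-03,  1.87476410e-03,
       -6.58568151e-05,  7.65809999e-04]), 'joint_torque': array([-5.57744136e-05, -4.06508553e+01,  2.54527938e+01,  1.01599746e-02,
       -3.21501631e-06,  7.92351699e-06]), 'eef_pos': array([0.19878783, 0.4852894 , 0.25254827]), 'orientation': array([-6.06847612e-01, -3.08206898e+00,  2.69442817e-03]), 'force': array([-0.33719981,  0.3838563 ,  0.52069195]), 'ft_torque': array([-0.03855676,  0.01783136, -0.04985615]), 'grasp_force': 0.0, 'finger_gap': 0.08512890418277774}
```

View pics/top0.png

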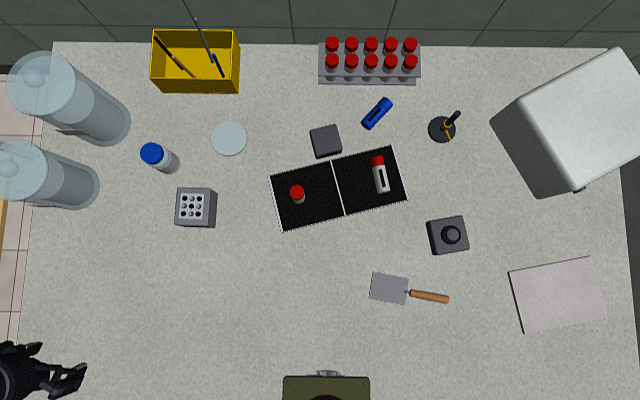

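View pics/side0.png

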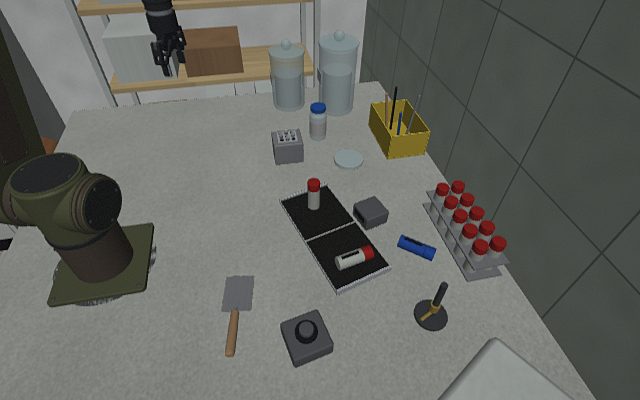

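Top view: the lying white vial with red cap is at (380,174), right of the line (331,162)–(345,215). The standing vial is at (297,194), the control box key at (450,235) and the reader head at (326,140).

What could be mistaken for the vial:
- blue vial at (377,113)
- standing vial at (297,194)
- rack tubes at (330–410,45–62)

I choose (380,174), because it is white, lying down and on the mat.

```bash
python3 - <<'E'
from h import *
import pickle
d=pickle.load(open('d0.pkl','rb'))['top']; c=d['color'].astype(int)
r,g,b=c[...,0],c[...,1],c[...,2]
def box(m,u0,u1,v0,v1):
    o=np.zeros_like(m); o[v0:v1,u0:u1]=m[v0:v1,u0:u1]; vv,uu=np.nonzero(o); return uu,vv
red=(r>110)&(g<70)&(b<70); white=(r>130)&(g>130)&(b>130); 
# line
u,v=box(white,326,350,166,212); P=np.array([ray(d,a,e,.012)[:2] for a,e in zip(u,v)])
m=P.mean(0); w,V=np.linalg.eigh(np.cov(P.T)); ax=V[:,1]*np.sign(V[0,1]); print('line n',len(u),m,ax,np.ptp((P-m)@ax))
# mat (dark) centroid
dark=((c.max(2)<60)).astype(np.uint8); dark=cv2.morphologyEx(dark,cv2.MORPH_CLOSE,np.ones((9,9)))
cs,_=cv2.findContours(dark,0,2); k=max((k for k in cs if cv2.pointPolygonTest(k,(320,195),False)>=0),key=cv2.contourArea)
bx=cv2.boxPoints(cv2.minAreaRect(k)); B=np.array([ray(d,*p,.012)[:2] for p in bx]);print('mat',bx.round(),B.round(3),B.mean(0))
u,v=box(red|white,366,394,150,197);z=.035;P=np.array([ray(d,a,e,z)[:2] for a,e in zip(u,v)])
rc=cv2.minAreaRect(P.astype(np.float32)*1000);print('vial',rc,P.mean(0))
bxv=cv2.boxPoints(rc)
u,v=box(red,280,310,180,205);print('standing cap',ray(d,u.mean(),v.mean(),.102))
u,v=box(dark>0,435,468,220,250);print('key',ray(d,u.mean(),v.mean(),.055),u.mean(),v.mean())
im=cv2.cvtColor(d['color'],cv2.COLOR_RGB2BGR)[125:265,260:480]
cv2.imwrite('pics/crop.png',cv2.resize(im,None,fx=3.6,fy=3.6,interpolation=cv2.INTER_CUBIC))
print(d['range_z'][170:180,380],d['range_z'][235,450])
E
```

```text
line n 56 [ 0.55184951 -0.02498488] [0.96478086 0.26305493] 0.11861451578144386
mat [[260. 143.]
 [384. 111.]
 [407. 199.]
 [283. 231.]] [[ 0.668  0.175]
 [ 0.758 -0.143]
 [ 0.527 -0.198]
 [ 0.443  0.11 ]] [ 0.59918678 -0.01405816]
vial ((596.5868530273438, -128.2189178466797), (101.16902160644531, 67.44965362548828), 0.7526835203170776) [ 0.59345956 -0.13275384]
standing cap [0.52954177 0.07407    0.102     ]
key [ 0.43749568 -0.2859232   0.055     ] 448.52222222222224 234.76481481481483
[0.9668373  0.9651115  0.9670681  0.9664632  0.96309817 0.96232605
 0.96467394 0.9640192  0.96147215 0.96557647] 0.9260074
```

View pics/crop.png

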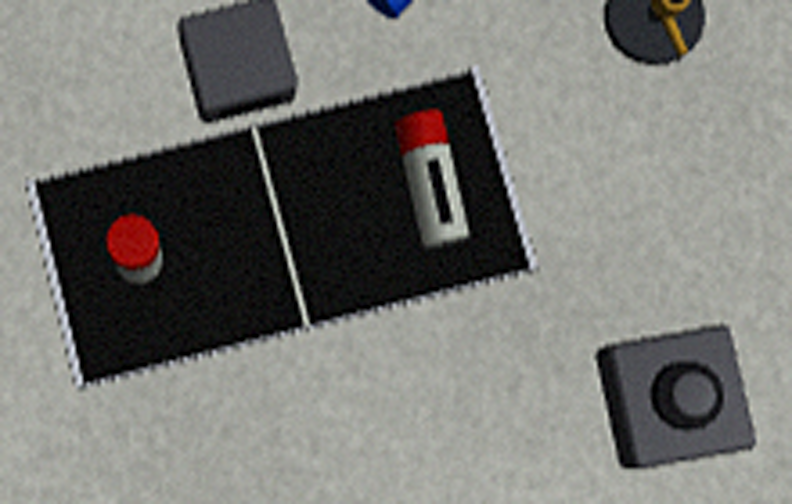

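The crop confirms the choice: a white lying vial with red cap from (421,117) to (445,240), a line from (256,127) to (306,326) and the key top at (697,394). All of these are crop pixels.

```bash
python3 - <<'E'
from h import *
import pickle
d=pickle.load(open('d0.pkl','rb'))['top']
q=lambda u,v,z: ray(d,260+u/3.6,125+v/3.6,z)
a,b=q(256,127,.012),q(306,326,.012); print('line',(a+b)/2,a-b,np.linalg.norm(a-b),np.arctan2(*(a-b)[1::-1]))
L=(a+b)/2; x=(a-b)/np.linalg.norm(a-b); y=np.array([-x[1],x[0],0])
a,b=q(421,117,.032),q(445,240,.032); print('vial',(a+b)/2,np.linalg.norm(a-b),np.arctan2(*(a-b)[1::-1]), ((a+b)/2-L)@x,((a+b)/2-L)@y)
k=q(697,394,.058);s=q(133,240,.102);print('key',k,'standing',s,(s-L)@y)
s=arm.sense();from scipy.spatial.transform import Rotation as R
M=R.from_rotvec(s['orientation']).as_matrix();print(M.round(3))
V=(a+b)/2-0.005*y
# target above the vial
t=np.array([V[0],V[1],.20]); T=np.c_[-x,y,[0,0,-1]]; 
print('shift',M.T@(t-s['eef_pos'])*1000, R.from_matrix(M.T@T).as_rotvec(),t)
E
```

```text
line [ 0.55437224 -0.02551232  0.012     ] [0.14077007 0.03581864 0.        ] 0.14525559699147472 0.2491604618146023
vial [ 0.58552243 -0.12928753  0.032     ] 0.08759796961638737 0.17995571006794228 0.004598289464887309 -0.10825195081202996
key [ 0.43825876 -0.29698531  0.058     ] standing [0.52885284 0.07261925 0.102     ] 0.10139409244708823
[[-0.925  0.379 -0.001]
 [ 0.379  0.925 -0.002]
 [ 0.    -0.002 -1.   ]]
shift [-593.82953228 -426.01790748   53.28830838] [-1.68750211e-03 -5.67649237e-04 -6.37978986e-01] [ 0.58675538 -0.13413313  0.2       ]
```

{"name": "play_rows", "arguments": {
  "commands": [-40,-28,0,0,0,0,255,-80,-57,0,0,0,0,255,-120,-86,0,0,0,0,255,-160,-115,0,0,0,0,255,-200,-143,0,0,0,0,255],
  "newtons": 20
}}

```text
clock: 0.6
eef_pos: [0.3302, 0.2758, 0.253]
orientation: [-0.606, -3.082, 0.001]
force: [0.2, 0.1, -0.4]
finger_gap: 0.0124
grasp_force: 0.0
```

{"name": "play_rows", "arguments": {
  "commands": [-40,-28,0,0,0,0,255,-80,-57,0,0,0,0,255,-120,-86,0,0,0,0,255,-160,-115,0,0,0,0,255,-200,-143,0,0,0,0,255]
}}

```text
clock: 1.1
eef_pos: [0.4611, 0.0675, 0.2531]
orientation: [-0.607, -3.082, -0.0]
force: [1.8, 0.2, -0.3]
finger_gap: -0.0
grasp_force: 0.0
```

{"name": "play_rows", "arguments": {
  "commands": [-40,-28,10,0,0,-0.12,255,-80,-57,20,0,0,-0.25,255,-120,-86,30,0,0,-0.38,255,-160,-115,40,0,0,-0.51,255,-194,-140,53,0,0,-0.638,255]
}}

```text
clock: 1.6
eef_pos: [0.5882, -0.136, 0.1997]
orientation: [-0.397, 3.116, -0.0]
force: [0.1, 1.2, 0.1]
finger_gap: 0.0003
grasp_force: 0.0
```

```bash
python3 - <<'E'
from h import *
import pickle
d=grab('wrist','w1.png'); pickle.dump(d,open('w1.pkl','wb'));s=arm.sense();print({k:np.round(v,4) for k,v in s.items()},d['extrinsics'].round(3),d['fov_y'])
E
```

```text
{'clock': np.float64(1.65), 'q': array([-0.2326,  0.4266, -0.038 ,  1.1045, -0.0043, -0.4861]), 'joint_vel': array([ 0.0514, -0.0432, -0.0733,  0.0386,  0.0396,  0.3438]), 'joint_torque': array([  4.5334, -61.2581,  24.1058,   3.1261,   1.0166,  -0.6228]), 'eef_pos': array([ 0.5908, -0.1413,  0.1965]), 'orientation': array([-0.397 ,  3.1163, -0.0073]), 'force': array([ 6.0659, -3.774 , -0.8088]), 'ft_torque': array([-0.2848, -0.3552,  0.0261]), 'grasp_force': np.float64(0.0), 'finger_gap': np.float64(0.0)} [[-0.249  0.929  0.273  0.52 ]
 [ 0.968  0.239  0.071 -0.155]
 [ 0.     0.282 -0.959  0.321]
 [ 0.     0.     0.     1.   ]] 66.58159668025634
```

View pics/w1.png

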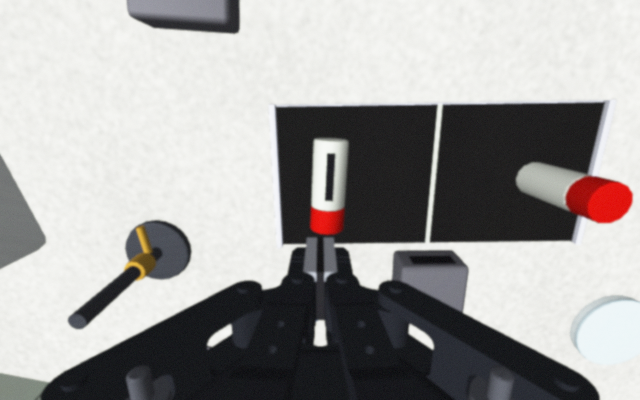

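Wrist view: the vial runs from (329,140) to (326,232), with the cap at the fingertip end. The line runs from (440,104) to (429,241). The standing vial is well off to the right.

```bash
cat >> h.py <<'E'
from scipy.spatial.transform import Rotation as R
def meas(d,vwin,lwin):
    c=d['color'].astype(int); r,g,b=c[...,0],c[...,1],c[...,2]
    bright=(r>130)
    def pts(w,z,m):
        u0,u1,v0,v1=w; o=[]; 
        for v in range(v0,v1):
            k=np.nonzero(m[v,u0:u1])[0]
            if len(k)>1: o.append(ray(d,u0+(k[0]+k[-1])/2,v,z)[:2])
        return np.array(o)
    def fit(P):
        m=P.mean(0); V=np.linalg.svd(P-m)[2][0]; V*=np.sign(V[0]); s=(P-m)@V; return m+V*(s.max()+s.min())/2,V,np.ptp(s)
    return fit(pts(lwin,.012,bright)),fit(pts(vwin,.031,bright))
def report(L,V,ang=None):
    x=L[1]; y=np.array([-x[1],x[0]]); dd=V[0]-L[0]
    print('line',L[0].round(4),'ang',np.arctan2(x[1],x[0]).round(4),'len',L[2].round(3),'vial',V[0].round(4),'len',V[2].round(3),'rel x,y mm',(dd@x*1000).round(1),(dd@y*1000).round(1),'dang',(np.arctan2(V[1][1],V[1][0])-np.arctan2(x[1],x[0])).round(3))
E
python3 - <<'E'
from h import *
import pickle
d=pickle.load(open('w1.pkl','rb'))
L,V=meas(d,(300,360,130,236),(415,455,108,238)); report(L,V)
E
```

```text
line [ 0.5555 -0.0252] ang 0.2656 len 0.136 vial [ 0.5909 -0.1298] len 0.096 rel x,y mm 6.8 -110.2 dang -0.054
```

{"name": "play_rows", "arguments": {
  "commands": [0,-6,30,0,0,0.04,255,0,-6,60,0,0,0.04,255,0,-6,90,0,0,0.04,255,0,-6,115,0,0,0.04,255,0,-6,120,0,0,0.04,255]
}}

```text
clock: 2.15
eef_pos: [0.5855, -0.1385, 0.0766]
orientation: [0.327, -3.117, -0.004]
force: [-0.4, -0.1, -1.0]
finger_gap: -0.0001
grasp_force: 0.0
```

{"name": "play_rows", "arguments": {
  "commands": [0,0,0,0,0,0,255,0,0,0,0,0,0,255,0,0,0,0,0,0,255,0,0,0,0,0,0,255,0,0,0,0,0,0,255]
}}

```text
clock: 2.65
eef_pos: [0.5893, -0.1395, 0.0813]
orientation: [-0.328, 3.123, -0.001]
force: [-1.6, -0.6, 0.2]
finger_gap: 0.0002
grasp_force: 0.0
```

```bash
python3 - <<'E'
from h import *
import pickle
d=grab('wrist','w2.png'); pickle.dump(d,open('w2.pkl','wb'));s=arm.sense();print({k:np.round(v,4) for k,v in s.items() if k in('clock','eef_pos','orientation','force')})
E
```

```text
{'clock': np.float64(2.7), 'eef_pos': array([ 0.5891, -0.1395,  0.0811]), 'orientation': array([-3.2790e-01,  3.1232e+00, -7.0000e-04]), 'force': array([ 0.006 , -0.5163, -0.4424])}
```

View pics/w2.png

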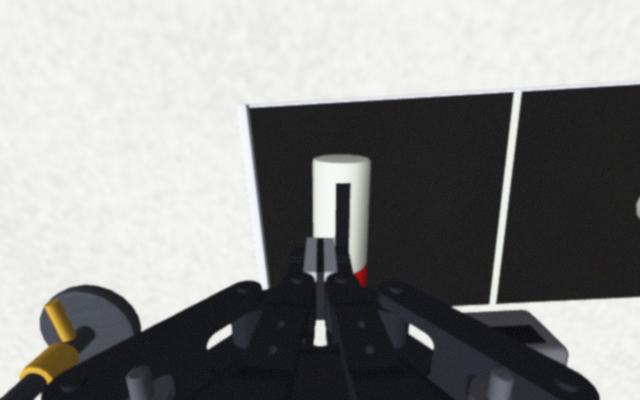

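The tip (columns 305–336) is above the vial (columns 313–370, axis at about 341), roughly 12 mm behind its top. I'll shift it slightly and then lower it to touch.

{"name": "play_rows", "arguments": {
  "commands": [0,3,8,0,0,0,255,0,3,11,0,0,0,255,0,3,12,0,0,0,255,0,3,12,0,0,0,255,0,3,12,0,0,0,255]
}}

```text
clock: 3.2
eef_pos: [0.588, -0.1364, 0.0682]
orientation: [0.328, -3.124, -0.0]
force: [0.5, -0.1, -0.1]
finger_gap: 0.0003
grasp_force: 0.0
```

{"name": "play_rows", "arguments": {
  "commands": [0,0,1,0,0,0,255,0,0,1,0,0,0,255,0,0,1,0,0,0,255]
}}

```text
clock: 3.5
eef_pos: [0.5883, -0.1367, 0.0677]
orientation: [-0.328, 3.124, -0.001]
force: [-0.4, -0.7, 4.2]
finger_gap: 0.0002
grasp_force: 1.9
```

{"name": "play_rows", "arguments": {
  "commands": [0,0,1,0,0,0,255,0,0,1,0,0,0,255,0,0,1,0,0,0,255]
}}

```text
clock: 3.8
eef_pos: [0.5884, -0.1371, 0.0675]
orientation: [-0.327, 3.123, -0.002]
force: [-3.4, -1.6, 8.4]
finger_gap: -0.0002
grasp_force: 4.3
```

{"name": "play_rows", "arguments": {
  "commands": [0,4,0,0,0,0,255,0,10,0,0,0,0,255,0,16,0,0,0,0,255,0,22,0,0,0,0,255,0,28,0,0,0,0,255]
}}

```text
clock: 4.3
eef_pos: [0.5825, -0.1094, 0.0678]
orientation: [-0.327, 3.123, -0.002]
force: [-2.6, -1.0, 10.8]
finger_gap: -0.0003
grasp_force: 5.3
```

```bash
python3 - <<'E'
from h import *
import pickle
d=grab('wrist','w3.png'); s=arm.sense();print({k:np.round(v,4) for k,v in s.items() if k in('clock','eef_pos','orientation','force')})
E
```

```text
{'clock': np.float64(4.35), 'eef_pos': array([ 0.5822, -0.1084,  0.0678]), 'orientation': array([-3.2850e-01,  3.1234e+00, -6.0000e-04]), 'force': array([-3.0405,  0.9766, 11.7497])}
```

View pics/w3.png

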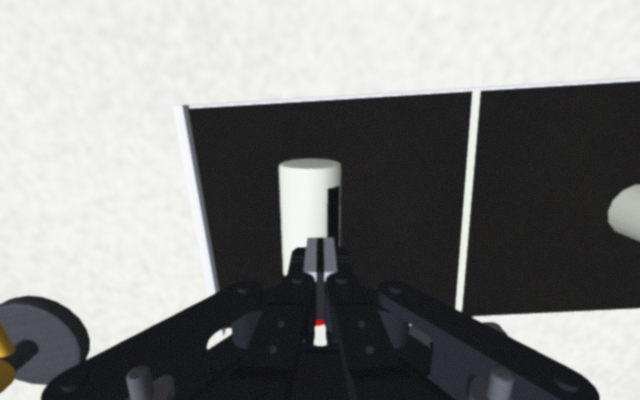

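The tip at column 320 is about 5 mm ahead of the vial axis at column 310. The label has moved right, so the vial rolled about 15 mm without slipping. I'll repeat the strokes.

{"name": "play_rows", "arguments": {
  "commands": [0,6,0,0,0,0,255,0,6,-7,0,0,0,255,0,-12,-7,0,0,0,255,0,-12,-3,0,0,0,255,0,-12,0,0,0,0,255]
}}

```text
clock: 4.85
eef_pos: [0.5854, -0.122, 0.0662]
orientation: [-0.326, 3.124, -0.001]
force: [-2.2, -3.4, 18.0]
finger_gap: -0.0001
grasp_force: 9.6
```

{"name": "play_rows", "arguments": {
  "commands": [0,6,0,0,0,0,255,0,13,0,0,0,0,255,0,20,0,0,0,0,255,0,27,0,0,0,0,255,0,34,0,0,0,0,255]
}}

```text
clock: 5.35
eef_pos: [0.5781, -0.0881, 0.0678]
orientation: [-0.327, 3.123, -0.002]
force: [-2.3, -1.5, 12.4]
finger_gap: 0.0001
grasp_force: 6.2
```

```bash
cat > m.py <<'E'
from h import *
import sys
d=grab('wrist',sys.argv[1]+'.png'); s=arm.sense();print({k:np.round(v,4) for k,v in s.items() if k in('clock','eef_pos','force')})
c=d['color'].astype(int); v=c[215]; br=v[:,0]>130
e=np.flatnonzero(np.diff(br.astype(int)));print('row215 edges',e)
br=c[175][:,0]>130; print('row175 edges',np.flatnonzero(np.diff(br.astype(int))))
E
python3 m.py w4
```

```text
{'clock': np.float64(5.4), 'eef_pos': array([ 0.5778, -0.0869,  0.0678]), 'force': array([-2.6443,  0.3246, 12.7159])}
row215 edges [165 280 336 426 434 572]
row175 edges [157 278 338 428 436]
```

{"name": "play_rows", "arguments": {
  "commands": [0,5,0,0,0,0,255,0,5,-7,0,0,0,255,0,-14,-7,0,0,0,255,0,-14,-4,0,0,0,255,0,-14,-1,0,0,0,255]
}}

```text
clock: 5.9
eef_pos: [0.5803, -0.1014, 0.0666]
orientation: [0.326, -3.124, -0.001]
force: [1.0, -0.8, 7.9]
finger_gap: 0.0005
grasp_force: 5.3
```

{"name": "play_rows", "arguments": {
  "commands": [0,6,0,0,0,0,255,0,13,0,0,0,0,255,0,20,0,0,0,0,255,0,27,0,0,0,0,255,0,34,0,0,0,0,255]
}}

```text
clock: 6.4
eef_pos: [0.5732, -0.0674, 0.0679]
orientation: [0.328, -3.124, 0.0]
force: [-1.3, -1.2, 8.1]
finger_gap: 0.0001
grasp_force: 3.9
```

```bash
cat > m.py <<'E'
from h import *
import sys
d=grab('wrist',sys.argv[1]+'.png'); s=arm.sense();print({k:np.round(v,4) for k,v in s.items() if k in('clock','eef_pos','force')})
c=d['color'].astype(int); n=np.array([-np.sin(.262),np.cos(.262)]); L0=np.array([.555,-.025])
for v in (150,175,195,215,230):
    e=np.flatnonzero(np.diff((c[v][:,0]>130).astype(int))); print(v,e,[(round(1000*float((ray(d,u,v,.012)[:2]-L0)@n),1),round(1000*float((ray(d,u,v,.030)[:2]-L0)@n),1)) for u in e])
E
python3 m.py w5
```

```text
{'clock': np.float64(6.45), 'eef_pos': array([ 0.5729, -0.0663,  0.0679]), 'force': array([-2.5767,  1.1904,  7.6591])}
150 [113 392 400] [(-164.2, -151.9), (-3.1, -7.2), (1.5, -3.1)]
175 [120 278 336 391 399] [(-163.7, -151.4), (-70.3, -67.6), (-36.0, -36.8), (-3.5, -7.6), (1.2, -3.3)]
195 [125 279 335 391 399 545 605] [(-163.6, -151.4), (-70.8, -68.1), (-37.1, -37.8), (-3.4, -7.5), (1.5, -3.1), (89.5, 75.9), (125.6, 108.4)]
215 [130 280 335 391 399 536] [(-163.5, -151.3), (-71.4, -68.6), (-37.6, -38.2), (-3.2, -7.3), (1.7, -2.9), (85.9, 72.7)]
230 [133 280 335 391 398 545] [(-163.9, -151.7), (-72.3, -69.4), (-38.0, -38.6), (-3.1, -7.2), (1.3, -3.3), (92.9, 79.1)]
```

View pics/w5.png

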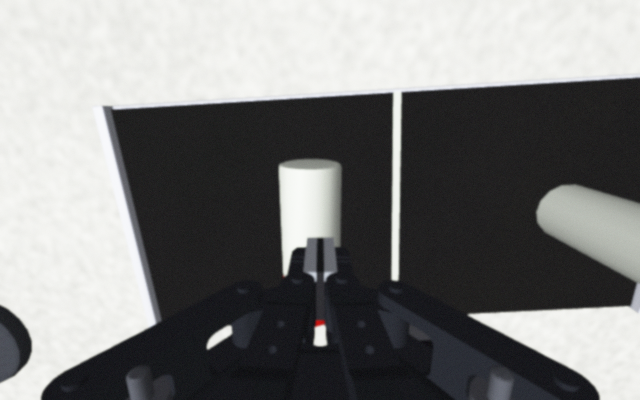

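The vial is at about −52 mm from the line, still aligned. The standing vial (columns 540 and up) is clear. Two more strokes.

{"name": "play_rows", "arguments": {
  "commands": [0,5,0,0,0,0,255,0,5,-7,0,0,0,255,0,-14,-7,0,0,0,255,0,-14,-4,0,0,0,255,0,-14,0,0,0,0,255]
}}

```text
clock: 6.95
eef_pos: [0.5762, -0.0815, 0.0669]
orientation: [0.327, -3.124, -0.001]
force: [-0.4, 0.6, -0.2]
finger_gap: 0.0001
grasp_force: 0.0
```

{"name": "play_rows", "arguments": {
  "commands": [0,6,0,0,0,0,255,0,13,0,0,0,0,255,0,20,0,0,0,0,255,0,27,0,0,0,0,255,0,34,0,0,0,0,255]
}}

```text
clock: 7.45
eef_pos: [0.569, -0.0476, 0.0679]
orientation: [0.329, -3.124, 0.0]
force: [-1.0, -0.6, 7.3]
finger_gap: 0.0003
grasp_force: 3.5
```

{"name": "play_rows", "arguments": {
  "commands": [0,5,0,0,0,0,255,0,5,-7,0,0,0,255,0,-14,-7,0,0,0,255,0,-14,-4,0,0,0,255,0,-14,0,0,0,0,255]
}}

```text
clock: 7.95
eef_pos: [0.5721, -0.0619, 0.067]
orientation: [0.327, -3.124, -0.001]
force: [1.0, 0.7, 0.7]
finger_gap: -0.0001
grasp_force: 0.0
```

{"name": "play_rows", "arguments": {
  "commands": [0,6,0,0,0,0,255,0,13,0,0,0,0,255,0,20,0,0,0,0,255,0,27,0,0,0,0,255,0,30,0,0,0,0,255]
}}

```text
clock: 8.45
eef_pos: [0.5653, -0.0314, 0.068]
orientation: [0.33, -3.124, -0.001]
force: [-1.2, 0.1, 7.1]
finger_gap: 0.0003
grasp_force: 3.1
```

```bash
python3 m.py w6
```

```text
{'clock': np.float64(8.5), 'eef_pos': array([ 0.5652, -0.0311,  0.0679]), 'force': array([-1.4902,  1.5601,  7.2513])}
150 [ 48 328 336 608] [(-164.9, -148.8), (-3.3, -3.7), (1.3, 0.5), (158.7, 141.8)]
175 [ 55 286 345 602] [(-165.2, -149.1), (-28.8, -26.6), (6.1, 4.8), (158.2, 141.4)]
195 [ 61 286 293 306 344 484 534 598] [(-165.3, -149.2), (-29.8, -27.5), (-25.6, -23.7), (-17.8, -16.7), (5.1, 3.9), (89.6, 79.7), (119.7, 106.8), (158.4, 141.5)]
215 [ 67 287 293 306 344 476 583 594] [(-165.3, -149.2), (-30.3, -27.9), (-26.6, -24.6), (-18.6, -17.4), (4.7, 3.5), (85.9, 76.4), (151.7, 135.6), (158.5, 141.7)]
230 [ 72 287 294 307 342 484 613 627] [(-165.0, -148.9), (-31.1, -28.7), (-26.8, -24.7), (-18.6, -17.5), (3.2, 2.1), (91.8, 81.7), (172.4, 154.1), (181.1, 162.0)]
```

{"name": "play_rows", "arguments": {
  "commands": [0,0,-4,0,0,0,255,0,-12,-7,0,0,0,255,0,-12,-4,0,0,0,255,0,-12,0,0,0,0,255,0,-12,0,0,0,0,255]
}}

```text
clock: 9.0
eef_pos: [0.5687, -0.0448, 0.0668]
orientation: [0.327, -3.124, -0.0]
force: [0.6, -0.8, 0.2]
finger_gap: -0.0
grasp_force: 0.3
```

{"name": "play_rows", "arguments": {
  "commands": [0,5,0,0,0,0,255,0,11,0,0,0,0,255,0,17,0,0,0,0,255,0,22,0,0,0,0,255,0,22,0,0,0,0,255]
}}

```text
clock: 9.5
eef_pos: [0.5638, -0.0219, 0.0679]
orientation: [-0.33, 3.124, 0.001]
force: [0.1, -0.0, 4.3]
finger_gap: -0.0003
grasp_force: 2.7
```

```bash
python3 m.py w7
```

```text
{'clock': np.float64(9.55), 'eef_pos': array([ 0.5638, -0.0221,  0.068 ]), 'force': array([-1.3694, -0.0185,  5.457 ])}
150 [ 30 311 319 591] [(-165.6, -148.5), (-3.5, -2.8), (1.2, 1.3), (158.4, 142.6)]
175 [ 38 290 349 586] [(-165.6, -148.5), (-16.8, -14.8), (18.1, 16.5), (158.4, 142.6)]
195 [ 45 291 319 335 348 467 517 582] [(-165.2, -148.1), (-17.2, -15.1), (-0.3, 0.0), (9.3, 8.7), (17.2, 15.7), (88.9, 80.2), (119.1, 107.3), (158.4, 142.5)]
215 [ 51 292 320 335 348 460 562 578] [(-165.5, -148.4), (-17.6, -15.5), (-0.4, -0.1), (8.9, 8.2), (16.8, 15.4), (85.7, 77.3), (148.5, 133.6), (158.3, 142.5)]
230 [ 56 292 320 335 347 469 589 604] [(-165.3, -148.2), (-18.3, -16.2), (-0.9, -0.5), (8.5, 7.9), (15.9, 14.6), (92.1, 83.0), (167.1, 150.3), (176.4, 158.7)]
```

It is on the line. I'll lift straight off and check.

{"name": "play_rows", "arguments": {
  "commands": [0,0,-3,0,0,0,255,0,0,-20,0,0,0,255,0,0,-60,0,0,0,255,0,0,-100,0,0,0,255,0,0,-120,0,0,0,255]
}}

```text
clock: 10.05
eef_pos: [0.565, -0.0227, 0.1905]
orientation: [-0.328, 3.121, -0.0]
force: [0.0, 0.7, 0.2]
finger_gap: -0.0
grasp_force: 0.0
```

{"name": "play_rows", "arguments": {
  "commands": [0,0,0,0,0,0,255,0,0,0,0,0,0,255,0,0,0,0,0,0,255,0,0,0,0,0,0,255]
}}

```text
clock: 10.45
eef_pos: [0.5628, -0.0229, 0.1856]
orientation: [0.328, -3.121, -0.001]
force: [0.6, 0.0, -0.4]
finger_gap: 0.0002
grasp_force: 0.0
```

```bash
python3 m.py w8; python3 - <<'E'
from h import *
s=arm.sense();M=R.from_rotvec(s['orientation']).as_matrix();print(s['eef_pos'],M.round(3))
for k in ([.4383,-.297,.13],): print('to key mm',(M.T@(np.array(k)-s['eef_pos'])*1000).round(1))
E
```

```text
{'clock': np.float64(10.5), 'eef_pos': array([ 0.5629, -0.0229,  0.1857]), 'force': array([ 0.0466,  0.5079, -1.3763])}
150 [150 303 337 484] [(-162.8, -152.7), (-15.8, -14.7), (16.9, 16.0), (158.5, 148.9)]
175 [155 303 320 329 336 407 473 481 627] [(-163.0, -152.9), (-17.5, -16.3), (-0.7, -0.6), (8.1, 7.7), (15.0, 14.2), (85.0, 79.9), (150.0, 141.0), (157.9, 148.4), (302.0, 283.7)]
195 [160 303 320 329 336 424 617] [(-162.2, -152.2), (-18.9, -17.6), (-1.8, -1.6), (7.2, 6.9), (14.2, 13.5), (102.5, 96.4), (296.6, 278.6)]
215 [164 304 335 447 606] [(-162.3, -152.3), (-19.3, -18.0), (12.4, 11.7), (127.0, 119.3), (289.9, 272.3)]
230 [167 304 335 476 633] [(-162.5, -152.4), (-20.5, -19.1), (11.7, 11.1), (158.1, 148.6), (321.5, 301.9)]
[ 0.56291111 -0.02287501  0.18574463] [[-0.978 -0.208 -0.003]
 [-0.208  0.978  0.   ]
 [ 0.003  0.001 -1.   ]]
to key mm [ 178.7 -242.3   56.1]
```

View pics/w8.png

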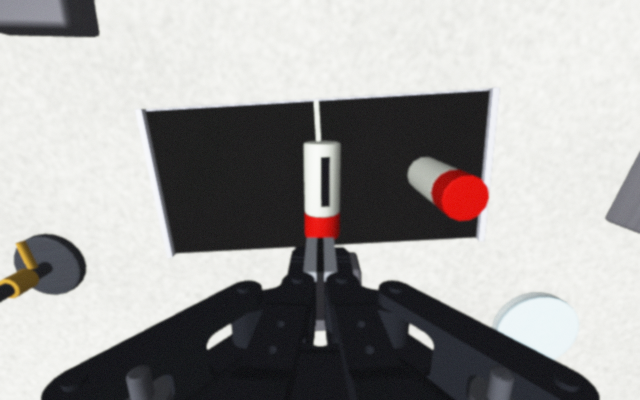

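The vial lies over the line with its axis at column 320, just under the line stub at (317,120). Its cap end is at row 236 and the other end at row 143. Next, the key.

{"name": "play_rows", "arguments": {
  "commands": [26,-35,0,0,0,0,255,52,-70,0,0,0,0,255,78,-105,0,0,0,0,255,104,-140,0,0,0,0,255,130,-175,0,0,0,0,255]
}}

```text
clock: 11.0
eef_pos: [0.4718, -0.2223, 0.1865]
orientation: [0.328, -3.123, -0.001]
force: [0.4, -0.3, 0.3]
finger_gap: -0.0001
grasp_force: 0.0
```

{"name": "play_rows", "arguments": {
  "commands": [20,-28,0,0,0,0,255,40,-55,0,0,0,0,255,49,-67,20,0,0,0,255,49,-67,30,0,0,0,255,49,-67,30,0,0,0,255]
}}

```text
clock: 11.5
eef_pos: [0.4375, -0.2958, 0.1551]
orientation: [0.326, -3.121, -0.006]
force: [1.1, 0.7, 0.7]
finger_gap: 0.0
grasp_force: 0.0
```

{"name": "play_rows", "arguments": {
  "commands": [0,0,0,0,0,0,255,0,0,0,0,0,0,255,0,0,0,0,0,0,255]
}}

```text
clock: 11.8
eef_pos: [0.4399, -0.2964, 0.158]
orientation: [-0.33, 3.123, -0.001]
force: [-0.1, 0.8, 0.3]
finger_gap: -0.0001
grasp_force: 0.0
```

```bash
python3 - <<'E'
from h import *
d=grab('wrist','w9.png');t=grab('top','t9.png');s=arm.sense();print(s['eef_pos'],s['force'])
M=R.from_rotvec(s['orientation']).as_matrix();print('to key mm',(M.T@(np.array([.4383,-.297,.08])-s['eef_pos'])*1000).round(1))
a=d['color'];b=t['color'][120:260,260:480]
im=np.zeros((400,800,3),np.uint8);im[:,:400]=a[:,120:520];im[:254,400:]=cv2.resize(b,(400,254),interpolation=cv2.INTER_CUBIC)
cv2.imwrite('pics/c9.png',im[...,::-1])
E
```

```text
[ 0.43973744 -0.29659945  0.15787825] [ 0.19653321 -0.22561069 -0.92139766]
to key mm [ 1.6 -0.  77.9]
```

View pics/c9.png

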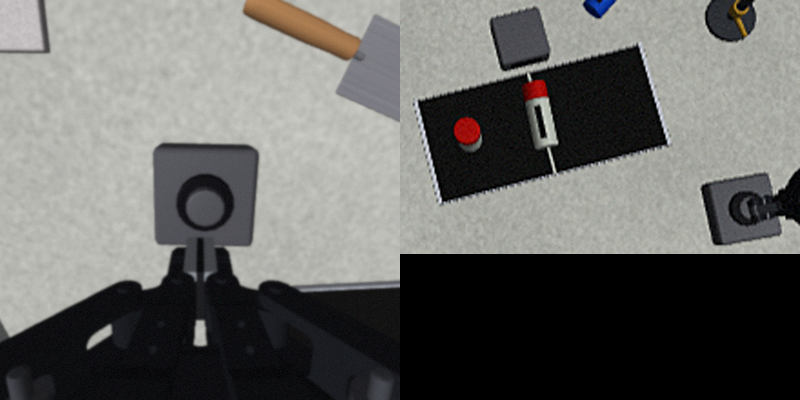

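Left: the key top is at wrist pixel (324,209). Right: the vial lies on the line, with the line showing at both ends.

```bash
python3 - <<'E'
from h import *
d=grab('wrist');s=arm.sense();k=ray(d,324,209,.058)
M=R.from_rotvec(s['orientation']).as_matrix();print(k,'to key top with tip mm',(M.T@(k+[0,0,.022]-s['eef_pos'])*1000).round(1))
E
```

```text
[ 0.44167337 -0.29470029  0.058     ] to key top with tip mm [-2.4  1.5 77.8]
```

{"name": "play_rows", "arguments": {
  "commands": [-1,1,25,0,0,0,255,-1,1,50,0,0,0,255,-1,1,68,0,0,0,255,-1,1,74,0,0,0,255,-1,1,74,0,0,0,255]
}}

```text
clock: 12.45
eef_pos: [0.4392, -0.2951, 0.0829]
orientation: [0.328, -3.123, -0.002]
force: [-1.7, 1.4, 1.9]
finger_gap: 0.0001
grasp_force: 1.0
```

{"name": "play_rows", "arguments": {
  "commands": [0,0,4,0,0,0,255,0,0,8,0,0,0,255,0,0,11,0,0,0,255,0,0,11,0,0,0,255,0,0,11,0,0,0,255]
}}

```text
clock: 12.95
eef_pos: [0.4405, -0.2961, 0.0775]
orientation: [-0.328, 3.121, -0.004]
force: [-9.2, 7.4, 35.1]
finger_gap: -0.0001
grasp_force: 17.5
```

{"name": "play_rows", "arguments": {
  "commands": [0,0,-6,0,0,0,255,0,0,-6,0,0,0,255,0,0,-6,0,0,0,255]
}}

```text
clock: 13.25
eef_pos: [0.4409, -0.2963, 0.0794]
orientation: [-0.328, 3.122, -0.003]
force: [-1.0, 0.2, 3.3]
finger_gap: 0.0001
grasp_force: 2.0
```

{"name": "play_rows", "arguments": {
  "commands": [0,0,-3,0,0,0,255,0,0,-3,0,0,0,255,0,0,-3,0,0,0,255]
}}

```text
clock: 13.55
eef_pos: [0.4409, -0.2963, 0.0815]
orientation: [-0.328, 3.123, -0.002]
force: [1.7, -1.0, 2.7]
finger_gap: -0.0004
grasp_force: 1.4
```

The force is only 3.3 N at 2 mm above the stop and 2.7 N at 4 mm, which is the soft key spring. So the 35 N was the key bottoming out. I'll withdraw.

{"name": "play_rows", "arguments": {
  "commands": [0,0,-10,0,0,0,255,0,0,-30,0,0,0,255,0,0,-60,0,0,0,255,0,0,-80,0,0,0,255,0,0,-80,0,0,0,255]
}}

```text
clock: 14.05
eef_pos: [0.441, -0.2966, 0.164]
orientation: [-0.328, 3.121, -0.005]
force: [-0.1, -0.8, -0.1]
finger_gap: 0.0001
grasp_force: 0.0
```

{"name": "play_rows", "arguments": {
  "commands": [0,0,0,0,0,0,255,0,0,0,0,0,0,255,0,0,0,0,0,0,255]
}}

```text
clock: 14.35
eef_pos: [0.4389, -0.2951, 0.1599]
orientation: [0.328, -3.122, -0.003]
force: [0.2, -1.2, 0.5]
finger_gap: -0.0001
grasp_force: 0.0
```

```bash
python3 - <<'E'
from h import *
from rig import hand_in
t=grab('top');b=cv2.imread('pics/t9.png')[...,::-1]
print('vial area change',np.abs(t['color'].astype(int)-b)[130:240,265:400].max(),arm.sense()['force'].round(1))
print(hand_in())
E
```

```text
vial area change 25 [-0.8  0.3 -1. ]
the job is handed in; nothing more can be done
None
```

I rolled the vial about 110 mm along the mat, and it came to rest along the reading line, about 1 mm off by my camera measurements. I then pressed the key down to its stop, let it go, and handed the job in at about 14.4 s; no verdict came back.

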